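Centre the mixing bowl on the ink scale and tare it

TASK

Get the bench scale ready for weighing ink: gently push the empty steel bowl along the weighing pan, without gripping or lifting it, until it stands in the middle of the circle engraved on the pan, then take the fingers off it. With nothing touching the bowl, press the white tare key fully down with the fingertips and let it come up again. Leave the red power key, the bottles, the spray bottle and the tub alone.

Things in the scene. Friction and masses are not known exactly. Their poses are not given: they have to be found in the camera images.
- scale: Bench scale, fixed in place: white housing 220 mm wide (its y), 300 mm long (its x, -190 to +110 mm). Origin on the bench under the pan's middle; z up. In front (-x, nearest the robot) a blue panel from x = -190 to -100 mm slopes down towards -x by 0.17 rad, 45 mm above the bench at its middle; display on its +y half, two keys on its -y half. Bright metal pan on top.
- pan_center (a point): Middle of the pan's flat top face, where the bowl must be centred: 64 mm above the bench, axes parallel to the scale's. The pan is 190 mm (x) by 200 mm (y) with a dark circle of 166 mm diameter engraved round this point.
- bowl: Empty round steel bowl, loose on the pan, 0.15 to 0.3 kg; slides at 0.8 to 2.1 N. 147 mm across the rim, 92 mm across its flat foot, 50 mm high, wall 3 mm, flaring (128 mm across at 22 mm height). Origin: middle of the foot's underside; z up. Starts off-centre on the pan's near (-x) part, to either side; may overhang the key panel.
- tare_key (a joint): Travel of the white tare key: 0 m up, 0.004 m fully down (about 4.7 N along its travel, spring return). Pressed counts from 0.003 m.
- tare_key_top (a point): Middle of the top face of the white tare key, the right-hand key seen from the robot (on the scale's -y side), 24 mm (x) by 32 mm (y), standing about 7 mm above the panel. Its z axis is the panel's normal, the key moves along -z.
- power_key (a joint): Travel of the red power key, same kind as the tare key: 0 m up, 0.004 m down. Not to be pressed.
- power_key_top (a point): Middle of the top face of the red power key, same size as the tare key, 53 mm to its +y side between it and the display.
- ink_orange: Orange ink bottle, 42 mm diameter, 105 mm high, standing beside the scale. Origin in the middle of its underside.
- ink_green: Green ink bottle, 42 mm diameter, 105 mm high, standing beside the scale. Origin in the middle of its underside.
- spray: Pale blue-green spray bottle with a red and white trigger head, 80 mm diameter, 192 mm high, standing off one far corner of the scale. Origin in the middle of its underside.
- tub: Yellow tub with a white lid, 90 mm diameter, 75 mm high, standing off one far corner of the scale. Origin in the middle of its underside.

How it is judged:
By the outcome, as a careful person would: the job done as asked, in the order asked, and still so for the second after the job is handed in, with the robot touching nothing.
It also fails if it takes over 51 s, if anything falls off the work surface, if the arm or the gripper's body presses on something with over 40 N, if the wrist force passes 120 N, or if a joint passes its speed limit or range.

ROBOT

A 6-joint arm with a two-finger parallel gripper is mounted at the origin on the work surface. World frame = base frame: x ahead of the robot, y to its left, z up, the work surface at z = 0. Lengths are in m, angles in degrees, forces in N, time in s.
With the tool pointing down it reaches from about 0.3 to 0.75 m from the base axis. Payload 8.5 kg.
Tool frame: the origin (TCP) lies at the very end of the fingers, on their centre line; the grasp point (between the pads) lies 19 mm behind it; z points along the fingers, y is the line along which they close (so a half turn about z gives the same grasp; the last joint's range is limited). The gripper opens to 85 mm and grips with 20 to 120 N. Pads are 22 mm wide; open, the fingers measure 114 mm over their backs; the gripper's body (76 mm by 85 mm) begins 54 mm behind the grasp point. The pads swing forward as they close: fully open they stand 13 mm farther back than shut.
Start: joints at [51.835, 21.807, 74.336, -0, 83.858, -12.336], TCP at [0.24, 0.495, 0.231] pointing down, gripper open.
Joint ranges: [-178.18, 178.18], [-50.72, 133.34], [12.68, 142.11], [-81.47, 261.47], [9.98, 163.14], [-165.26, 165.26]. Speed limits (degrees/s): [136.94, 136.94, 180, 180, 180, 180].

INTERFACE

Orientations are given as a 3x3 rotation matrix whose columns are the frame's x, y, z axes.
In Python, from rig import observe, cams, ticket gives the robot as it stands.
- The arm moves only by the tool move_arm, never from a script. Its arguments are lists of equal length, an entry for each row: "jaw": the finger opening in cm, from 0 to 8.54; "dp": the shift along the tool's x, y, z in cm, a list of three; "turn": the turn, a rotation vector about the tool's x, y, z in rad, a list of three. In form: {"jaw": [jaw, ...], "dp": [[tx, ty, tz], ...], "turn": [[wx, wy, wz], ...]}. A call has 1 to 12 rows; each row shifts and turns the commanded pose from where the row before left it, along the tool's axes as they then stand; what a row does not reach is not made up. A row lasts 1/12 s, in which the tool goes at most 41.7 mm and 7.16 degrees, less where a joint would pass 70% of its speed; a pose out of reach is approached as far as the arm can. A call is refused whole if a number of a shift passes 4.17 or a number of a turn 0.125, either way. A call with a gripper value outside its range is refused whole. The fingers move at their own pace and stop on an object; "force" is the grip in N (left out, the last holds). Time passes only in rows, so rows that do not move let the fingers close. It gives the time, the measured TCP pose, the force, the opening and the grip force at its end, in the units of the state.
- observe(): the state, without advancing time (a new reading comes with each control period).
- cams.get_image(name): name is "side" or "top" or "wrist"; returns (picture, depth): 384x512x3 uint8, red, green, blue; 384x512 float32, m along the optical axis (not along the pixel's ray), 0 where there is no reading.
- cams.calibration(name): a dict with "vertical_fov" (degrees; the focal length in pixels is half the picture's height over the tangent of half this angle, whatever the lens; pixels are square), "cx", "cy" (the principal point, pixels), "view" (4x4, takes a point from world to camera coordinates); the wrist camera has in their place "tool_from_camera" (4x4, takes a point from camera to tool coordinates, whose origin is the TCP and whose axes are the flange's). Camera axes: x right, y up, looking along -z (the intrinsics and any distortion apply to the point x, -y, -z); pixel columns grow to the right and rows downward; lengths in m; the calibration is good to about 2 mm. The wrist camera is an equidistant fisheye: a pixel r from the principal point sees the ray r / f radians off the axis. A picture is of the moment at which its call begins: read the wrist's pose just before it. calibration takes no time and is no camera call.
- ticket.close_job(): hands the job in; it is judged then, once.
Trained networks look in the newest picture that a camera, given by its name, has taken for a name from the list of things; names that differ only in an ending like _2 or _b are one class to them, and where a whole thing is asked for, a point or a joint stands for the part that bears it (a point fixed in the world has none). Each returns a list of dicts, best first, with "p" (0 to 1); they miss things now and then, are a little off and sometimes report something else, mostly with a low value. They report only what shows in the picture. A call takes as long as a camera call.
- cams.spot_in(camera, query): "box" ([centre column, centre row, width, height] as shares, 0 to 1, of the picture: columns of its width, rows of its height, round what is visible of it).
- cams.outline_of(camera, query): "mask" (384x512 bool, what is visible of it) and "box" ([centre column, centre row, width, height] as shares, 0 to 1, of the picture: columns of its width, rows of its height, round what is visible of it).
- cams.mark_of(camera, query): "location" ([column, row] as shares, 0 to 1, of the picture: columns of its width, rows of its height: a listed point, or the origin of a listed thing).
The state is a dict: "time_s": time; "q": joint angles; "qvel": joint speeds; "joint_efforts": joint torques, N m; "position": TCP position; "tool_rot": TCP orientation; "ft_force": force on the tool from outside, world axes, zero at the start; "wrist_torque": the same for the moment, N m; "grip_width": finger opening in m; "gripper_force": force on a finger pad.
Only numpy, scipy, OpenCV 4.12 (cv2) and the standard library are available. Lean on these libraries where they do the work, as an engineer would, in place of code of your own. Each camera call takes 0.05 s, during which the arm holds its last target. There are 200 camera calls.

## Working session

There is one attempt and no reset: what is moved stays moved. The work goes in short steps, Python scripts to look and compute and a tool call to move; the robot and the scene stay as the last step left them, time stands still between calls to the robot, and variables do not carry over. Pictures are saved under pics/ and viewed, at most 10 in all, crops included, and the job is handed in when it is done.

Besides the shell and the picture viewer there is one more tool, called after "Request:" as name(argument=value, ...) on one line, values as JSON. move_arm: Moves the arm, as the interface text tells. Its arguments: {"type":"object","properties":{"jaw":{"type":"array","items":{"type":"number"}},"dp":{"type":"array","items":{"type":"array","items":{"type":"number"}}},"turn":{"type":"array","items":{"type":"array","items":{"type":"number"}}},"force":{"type":"number"}},"required":["jaw","dp","turn"]}

```bash
mkdir -p pics; cat > h.py <<'E'
import numpy as np, cv2
from rig import observe, cams, ticket
def ray(cam,u,v):
    c=cams.calibration(cam); f=192/np.tan(np.radians(c["vertical_fov"])/2)
    x,y=(u-c["cx"])/f,(v-c["cy"])/f
    M=np.linalg.inv(c["view"]); d=M[:3,:3]@np.array([x,-y,-1.]); return M[:3,3],d
def atz(cam,u,v,z):
    o,d=ray(cam,u,v); return o+d*(z-o[2])/d[2]
def atd(cam,u,v,dep):
    o,d=ray(cam,u,v); return o+d*dep
E
python3 - <<'E'
from h import *
for n in ("top","side"):
    im,d=cams.get_image(n); cv2.imwrite(f"pics/{n}0.png",im[:,:,::-1]); np.save(f"{n}0.npy",d)
    c=cams.calibration(n); print(n,{k:(np.round(v,3).tolist()) for k,v in c.items()})
    for q in ("pan_center","bowl","tare_key_top","power_key_top","ink_orange","ink_green","spray","tub","scale"):
        for m in cams.mark_of(n,q)[:1]:
            u,v=m["location"][0]*512,m["location"][1]*384
            z={"pan_center":.064,"bowl":.064,"tare_key_top":.052,"power_key_top":.052}.get(q,0)
            print(n,q,round(m["p"],2),round(u),round(v),atz(n,u,v,z).round(3),d[int(v),int(u)])
o=observe();print(o["time_s"],o["position"],np.round(o["tool_rot"],3).tolist())
E
```

```text
top {'vertical_fov': 53.519, 'cx': 256.014, 'cy': 196.463, 'view': [[0.012, -1.0, 0.008, 0.054], [0.986, 0.013, 0.166, -0.616], [-0.166, 0.006, 0.986, -0.949], [0.0, 0.0, 0.0, 1.0]]}
top bowl 0.98 274 197 [0.612 0.014 0.064] 0.98395324
top tare_key_top 0.48 317 233 [ 0.522 -0.099  0.052] 0.98291326
top power_key_top 0.57 301 244 [ 0.493 -0.055  0.052] 0.9806222
top ink_orange 0.78 327 181 [ 0.669 -0.137  0.   ] 0.9953854
top ink_green 0.48 205 206 [0.595 0.201 0.   ] 0.9707434
top spray 0.97 330 130 [ 0.818 -0.149  0.   ] 1.0046567
top tub 0.9 175 172 [0.69  0.288 0.   ] 0.9848686
side {'vertical_fov': 46.073, 'cx': 251.848, 'cy': 192.345, 'view': [[0.743, -0.669, -0.003, -0.427], [0.521, 0.575, 0.631, -0.389], [-0.421, -0.471, 0.776, -0.932], [0.0, 0.0, 0.0, 1.0]]}
side pan_center 0.29 212 177 [0.574 0.158 0.064] 1.2233293
side bowl 0.69 360 211 [ 0.778 -0.179  0.064] 1.1372507
side tare_key_top 0.49 262 255 [ 0.514 -0.104  0.052] 1.0604433
side power_key_top 0.43 245 251 [ 0.492 -0.068  0.052] 1.0688303
side ink_orange 0.66 315 239 [ 0.67  -0.136  0.   ] 1.1071855
side ink_green 0.85 213 178 [0.605 0.197 0.   ] 1.2343757
side spray 0.67 315 239 [ 0.668 -0.136  0.   ] 1.1063272
side tub 0.58 214 152 [0.672 0.275 0.   ] 1.2803686
side scale 0.59 257 210 [0.622 0.03  0.   ] 1.1265167
1.0 [0.23960471 0.49503323 0.2313321 ] [[-0.9, 0.436, 0.0], [0.436, 0.9, -0.0], [-0.0, -0.0, -1.0]]
```

```bash
python3 - <<'E'
import cv2,numpy as np
a=cv2.imread("pics/top0.png")[90:290,140:390]; a=cv2.resize(a,(750,600),interpolation=2);cv2.imwrite("pics/topc.png",a)
E
```

```text
(no output)
```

View pics/topc.png

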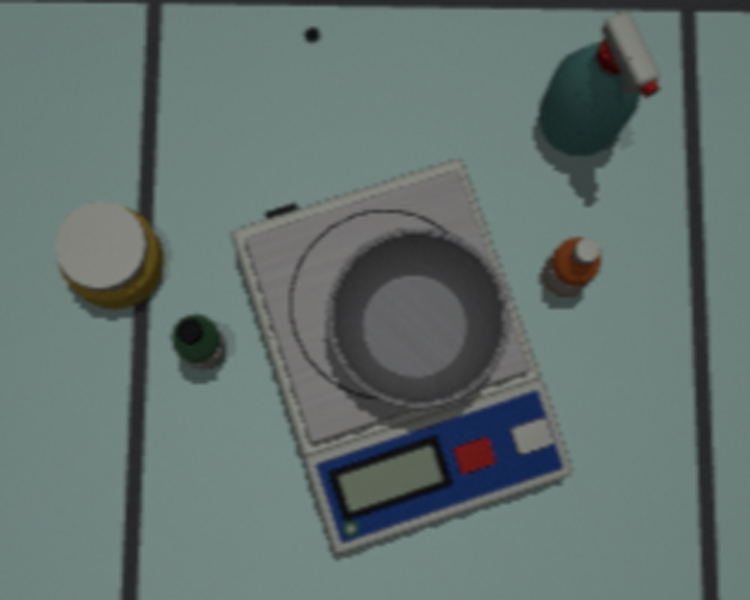

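View pics/side0.png

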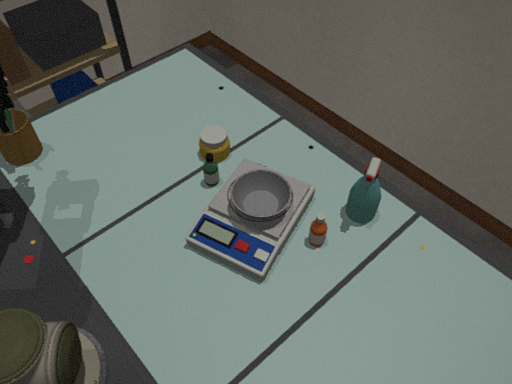

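The top view crop shows the bowl foot near crop (415,327), i.e. px (278,199). The circle centre is about crop (389,306), the tare key (533,437) and the red key (475,455). The scale is yawed about 17°, and the bowl has to go roughly 26 mm away and left. The side view agrees.

```bash
cat >> h.py <<'E'
def proj(cam,P):
    c=cams.calibration(cam); f=192/np.tan(np.radians(c["vertical_fov"])/2)
    p=np.asarray(P)@np.array(c["view"])[:3,:3].T+np.array(c["view"])[:3,3]
    return np.stack([c["cx"]+f*p[:,0]/-p[:,2], c["cy"]-f*p[:,1]/-p[:,2]],1)
T=np.linspace(0,2*np.pi,240,endpoint=False)
def circ(x,y,r,z): return np.stack([x+r*np.cos(T),y+r*np.sin(T),0*T+z],1)
def bowl(cam):
    m=cams.outline_of(cam,"bowl")[0]; k=m["mask"].astype(np.uint8)
    c=max(cv2.findContours(k,0,1)[0],key=len)[:,0].astype(np.float32); h=cv2.convexHull(c)[:,0]
    return m["p"],k,h
def smp(I,p): return cv2.remap(I,p[None,:,0].astype(np.float32),p[None,:,1].astype(np.float32),1)[0]
def circle_fit(cam,im,k,guess,rng=.03):
    g=cv2.cvtColor(im,7).astype(np.uint8); bh=cv2.morphologyEx(g,cv2.MORPH_BLACKHAT,np.ones((5,5))).astype(np.float32)
    kk=cv2.dilate(k,np.ones((9,9))).astype(np.float32); best=[]
    bh=np.minimum(bh,25)
    for x in np.arange(guess[0]-rng,guess[0]+rng,.001):
        for y in np.arange(guess[1]-rng,guess[1]+rng,.001):
            p=proj(cam,circ(x,y,.083,.064)); v=smp(kk,p)<.5
            best.append((smp(bh,p)[v].mean(),x,y,v.sum()))
    return sorted(best)[::-1][:3]
def bowl_fit(cam,k,guess,rng=.02):
    "silhouette ~ rim disc + foot disc hull; maximise IoU"
    best=(0,)
    for st,r in ((.004,rng),(.001,.004),(.0005,.001)):
        c0=guess
        for x in np.arange(c0[0]-r,c0[0]+r+1e-6,st):
            for y in np.arange(c0[1]-r,c0[1]+r+1e-6,st):
                P=np.vstack([circ(x,y,.0735,.114),circ(x,y,.046,.064),circ(x,y,.064,.086)])
                h=cv2.convexHull(np.round(proj(cam,P)*16).astype(np.int32))
                m=np.zeros((384,512),np.uint8); cv2.fillConvexPoly(m,h,1,shift=4)
                s=(m&k).sum()/(m|k).sum()
                if s>best[0]: best=(s,x,y)
        guess=best[1:]
    return best
E
python3 - <<'E'
from h import *
im,d=cams.get_image("top"); p,k,h=bowl("top")
print(p,bowl_fit("top",k,(.607,.003)))
for r in circle_fit("top",im,k,(.63,.03)): print(np.round(r,4))
hsv=cv2.cvtColor(im,cv2.COLOR_RGB2HSV)
red=((hsv[...,0]<6)|(hsv[...,0]>174))&(hsv[...,1]>140)
red[:225]=0; v,u=np.nonzero(red); print("red",u.mean(),v.mean(),len(u),atz("top",u.mean(),v.mean(),.052))
wh=(hsv[...,1]<60)&(hsv[...,2]>120); wh[:, :308]=0; wh[:,327:]=0; wh[:228]=0; wh[244:]=0
n,l,s,c=cv2.connectedComponentsWithStats(wh.astype(np.uint8)); print(s,c)
for q in [(232,233),(462,160),(535,375),(312,443)]: print(atz("top",140+q[0]/3,90+q[1]/3,.062).round(3))
print(atz("top",140+533/3,90+437/3,.052).round(4))
im2,_=cams.get_image("side"); p,k2,h=bowl("side"); print(p,bowl_fit("side",k2,(.607,.003)))
for r in circle_fit("side",im2,k2,(.63,.03)): print(np.round(r,4))
E
```

```text
0.67 (np.float64(0.9878387769284225), np.float64(0.6084999999999999), np.float64(0.004499999999999999))h.py:29: RuntimeWarning: Mean of empty slice.
  best.append((smp(bh,p)[v].mean(),x,y,v.sum()))
  ret = ret.dtype.type(ret / rcount)
Traceback (most recent call last):
  File "h.py", line 28, in circle_fit
    p=proj(cam,circ(x,y,.083,.064)); v=smp(kk,p)<.5
  File "h.py", line 12, in proj
    c=cams.calibration(cam); f=192/np.tan(np.radians(c["vertical_fov"])/2)
ValueError: time passes only in moves, steps and waits
```

```bash
python3 - <<'E'
s=open("h.py").read()
s=s.replace("import observe, cams, ticket","import observe, cams, ticket\nimport functools\n@functools.cache\ndef cal(n): return cams.calibration(n)",1)
s=s.replace("c=cams.calibration(cam)","c=cal(cam)").replace("best.append(","if v.sum()>70: best.append(")
open("h.py","w").write(s)
E
python3 - <<'E'
from h import *
im,d=cams.get_image("top"); p,k,h=bowl("top")
print(p,bowl_fit("top",k,(.607,.003)))
for r in circle_fit("top",im,k,(.63,.03)): print(np.round(r,4))
hsv=cv2.cvtColor(im,cv2.COLOR_RGB2HSV)
red=((hsv[...,0]<6)|(hsv[...,0]>174))&(hsv[...,1]>140)
red[:225]=0; v,u=np.nonzero(red); print("red",u.mean(),v.mean(),len(u),atz("top",u.mean(),v.mean(),.052))
wh=(hsv[...,1]<60)&(hsv[...,2]>120); wh[:, :308]=0; wh[:,327:]=0; wh[:228]=0; wh[244:]=0
n,l,s,c=cv2.connectedComponentsWithStats(wh.astype(np.uint8)); print(s,c)
for q in [(232,233),(462,160),(535,375),(312,443)]: print(atz("top",140+q[0]/3,90+q[1]/3,.062).round(3))
print(atz("top",140+533/3,90+437/3,.052).round(4))
im2,_=cams.get_image("side"); p,k2,h=bowl("side"); print(p,bowl_fit("side",k2,(.607,.003)))
for r in circle_fit("side",im2,k2,(.63,.03)): print(np.round(r,4))
E
```

```text
0.96 (np.float64(0.9802768166089966), np.float64(0.6084999999999999), np.float64(0.004499999999999999))
[2.38369e+01 6.29000e-01 2.90000e-02 1.10000e+02]
[2.35241e+01 6.29000e-01 3.00000e-02 1.11000e+02]
[2.33356e+01 6.28000e-01 2.90000e-02 1.11000e+02]
red 297.7578947368421 241.3578947368421 95 [ 0.4993523  -0.04772074  0.052     ]
[[     0      0    512    384 196525]
 [   325    228      2      3      5]
 [   312    230     12     10     76]
 [   326    232      1      2      2]] [[255.47364966 191.48189798]
 [325.6        229.2       ]
 [317.17105263 234.75      ]
 [326.         232.5       ]]
[0.689 0.164 0.062]
[ 0.758 -0.038  0.062]
[ 0.567 -0.1    0.062]
[0.507 0.091 0.062]
[ 0.5146 -0.0993  0.052 ]
0.61 (np.float64(0.9575163398692811), np.float64(0.608), np.float64(0.003999999999999999))
[  9.5484   0.659    0.     107.    ]
[  9.5382   0.66     0.     109.    ]
[  9.3992   0.658    0.     106.    ]
```

Request:
move_arm(jaw=[6,6,6,6,6,6,6,6,6,6,6,6], dp=[[0,0,0],[0,0,0],[0,0,0],[0,0,0],[0,0,0],[0,0,0],[0,0,0],[0,0,0],[0,0,0],[0,0,0],[0,0,0],[0,0,0]], turn=[[0,0,0.121],[0,0,0.121],[0,0,0.121],[0,0,0.121],[0,0,0.121],[0,0,0.121],[0,0,0.121],[0,0,0.121],[0,0,0.121],[0,0,0.121],[0,0,0.121],[0,0,0.121]])

```text
time_s: 2.3
position: [0.2396, 0.495, 0.2313]
tool_rot: [[0.332, 0.943, -0.0], [0.943, -0.332, -0.0], [-0.0, -0.0, -1.0]]
ft_force: [-0.2, -0.3, 0.2]
grip_width: 0.0603
gripper_force: 0.0
```

Request:
move_arm(jaw=[6,6,6,6,6,6,6,6,6,6,6,6], dp=[[0,0,0],[0,0,0],[0,0,0],[-1.3,3.3,0],[-1.3,3.3,0],[-1.3,3.3,0],[-1.3,3.3,0],[-1.3,3.3,0],[-1.3,3.3,0],[-1.3,3.3,0],[-1.3,3.3,0],[-1.3,3.3,0]], turn=[[0,0,0.121],[0,0,0.121],[0,0,0.121],[0,0,0],[0,0,0],[0,0,0],[0,0,0],[0,0,0],[0,0,0],[0,0,0],[0,0,0],[0,0,0]])

```text
time_s: 3.3
position: [0.3933, 0.2134, 0.2315]
tool_rot: [[0.64, 0.768, 0.0], [0.768, -0.64, 0.0], [0.0, 0.0, -1.0]]
ft_force: [1.3, 0.2, -0.9]
grip_width: 0.06
gripper_force: 0.0
```

Request:
move_arm(jaw=[6,6,6,6,6,6,6,6,6,6], dp=[[-1.4,3.3,0],[-1.4,3.3,0],[-1.4,3.3,0],[-1.4,3.3,0],[-1.4,3.3,0],[-1.4,3.3,0],[-1.4,3.3,0],[-1.4,3.3,0],[-1.4,3.3,0],[0,0,0]], turn=[[0,0,0],[0,0,0],[0,0,0],[0,0,0],[0,0,0],[0,0,0],[0,0,0],[0,0,0],[0,0,0],[0,0,0]])

```text
time_s: 4.13
position: [0.5423, -0.0772, 0.2306]
tool_rot: [[0.644, 0.765, 0.001], [0.765, -0.644, -0.001], [-0.001, 0.001, -1.0]]
ft_force: [-0.3, 0.5, -0.2]
grip_width: 0.0599
gripper_force: 0.0
```

```bash
python3 - <<'E'
from h import *
c=cams.calibration("wrist");print({k:np.round(v,3).tolist() for k,v in c.items()})
o=observe();im,d=cams.get_image("wrist");cv2.imwrite("pics/w1.png",im[:,:,::-1]);print(o["position"],o["time_s"])
for q in("pan_center","bowl","tare_key_top","power_key_top"): print(q,[(round(m["p"],2),np.round(np.array(m["location"])*[512,384])) for m in cams.mark_of("wrist",q)[:1]])
E
```

```text
{'vertical_fov': 65.706, 'cx': 250.55, 'cy': 187.082, 'tool_from_camera': [[0.0, 0.963, 0.268, 0.068], [1.0, -0.0, -0.001, -0.0], [-0.001, 0.268, -0.963, -0.143], [0.0, 0.0, 0.0, 1.0]]}
[ 0.54230601 -0.07716895  0.23059486] 4.1333
pan_center []
bowl [(0.86, array([248.,  73.]))]
tare_key_top [(0.87, array([246., 197.]))]
power_key_top [(0.7, array([200., 172.]))]
```

View pics/w1.png

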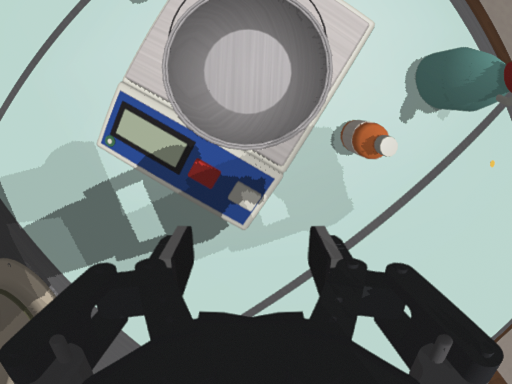

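The wrist view has the bowl centred straight ahead at (248,73), with the tare key at (246,197), the power key at (203,174) and the orange bottle clear to the right. I'll descend next.

Request:
move_arm(jaw=[6,6,6,6,6,6,6], dp=[[0,0,3],[0,0,3],[0,0,3],[0,0,3],[0,0,2],[0,0,1],[0,0,0]], turn=[[0,0,0],[0,0,0],[0,0,0],[0,0,0],[0,0,0],[0,0,0],[0,0,0]])

```text
time_s: 4.97
position: [0.5393, -0.0709, 0.08]
tool_rot: [[0.639, 0.769, -0.003], [0.769, -0.639, 0.001], [-0.001, -0.003, -1.0]]
ft_force: [0.1, 0.2, 0.7]
grip_width: 0.0602
gripper_force: 0.0
```

Request:
move_arm(jaw=[6,6,6,6,6,6,6,6,6,6,6,6], dp=[[0.5,0,0],[0.5,0,0],[0.4,0,0],[0.3,0,0],[0.3,0,0],[0.3,0,0],[0.3,0,0],[0.3,0,0],[0.3,0,0],[0.3,0,0],[0.3,0,0],[0,0,0]], turn=[[0,0,0],[0,0,0],[0,0,0],[0,0,0],[0,0,0],[0,0,0],[0,0,0],[0,0,0],[0,0,0],[0,0,0],[0,0,0],[0,0,0]])

```text
time_s: 5.97
position: [0.5648, -0.0424, 0.0813]
tool_rot: [[0.64, 0.768, 0.0], [0.768, -0.64, 0.0], [0.0, -0.0, -1.0]]
ft_force: [0.1, -0.5, 1.0]
grip_width: 0.0595
gripper_force: 0.2
```

```bash
python3 - <<'E'
from h import *
o=observe();print(o["time_s"],o["position"],o["ft_force"])
im,d=cams.get_image("wrist");cv2.imwrite("pics/w2.png",im[:,:,::-1])
im,d=cams.get_image("top"); p,k,h=bowl("top"); print(p,k.sum(),bowl_fit("top",k,(.612,.010)))
E
```

```text
5.9667 [ 0.56482125 -0.0423683   0.08126548] [ 0.09545328 -0.5148858   1.0242329 ]
0.88 1578 (np.float64(0.5565371024734982), np.float64(0.615), np.float64(0.019000000000000006))
```

View pics/w2.png

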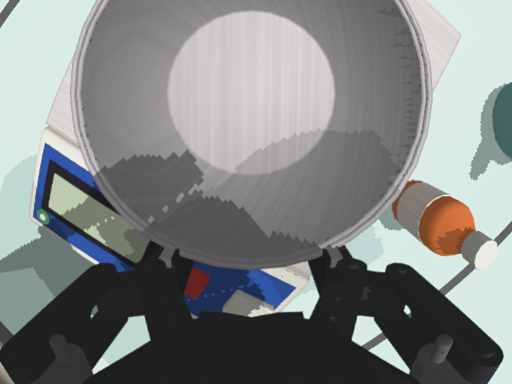

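```bash
cat >> h.py <<'E'
def wz(o,u,v,z):
    c=cal("wrist"); f=192/np.tan(np.radians(c["vertical_fov"])/2)
    x,y=u-c["cx"],v-c["cy"]; r=np.hypot(x,y); a=r/f; s=np.sin(a)/max(r,1e-9)
    M=np.array(c["tool_from_camera"]); R=np.array(o["tool_rot"])
    d=R@M[:3,:3]@np.array([x*s,-y*s,-np.cos(a)]); p=R@M[:3,3]+o["position"]
    return p+d*(z-p[2])/d[2]
def fitc(P):
    A=np.c_[2*P[:,:2],np.ones(len(P))]; s=np.linalg.lstsq(A,(P[:,:2]**2).sum(1),rcond=None)[0]
    return s[:2].round(4),np.sqrt(s[2]+s[0]**2+s[1]**2).round(4)
E
python3 - <<'E'
from h import *
o=observe()
print("foot",fitc(np.array([wz(o,u,v,.067) for u,v in[(167,93),(335,93),(251,10),(251,175),(192,150),(310,150)]])))
print("rim",fitc(np.array([wz(o,u,v,.114) for u,v in[(75,90),(430,100),(250,268),(120,210),(385,210),(103,0)]])))
E
```

```text
foot (array([0.6131, 0.0155]), np.float64(0.0447))
rim (array([0.6128, 0.014 ]), np.float64(0.0733))
```

The bowl is in contact and rests at about (0.613, 0.015), centred between the fingers. It has 21 mm to go.

Request:
move_arm(jaw=[6,6,6,6,6,6,6,6,6,6], dp=[[0.2,0.04,0],[0.2,0.04,0],[0.2,0.04,0],[0.2,0.04,0],[0.2,0.04,0],[0.2,0.04,0],[0.2,0.04,0],[0.2,0.04,0],[0.2,0,0],[0,0,0]], turn=[[0,0,0],[0,0,0],[0,0,0],[0,0,0],[0,0,0],[0,0,0],[0,0,0],[0,0,0],[0,0,0],[0,0,0]])

```text
time_s: 6.95
position: [0.5788, -0.0307, 0.0813]
tool_rot: [[0.64, 0.768, 0.0], [0.768, -0.64, 0.0], [0.0, 0.0, -1.0]]
ft_force: [-0.3, -0.2, -0.4]
grip_width: 0.0602
gripper_force: 0.1
```

```bash
python3 - <<'E'
from h import *
o=observe();print(o["time_s"],o["position"],o["ft_force"])
im,d=cams.get_image("wrist");cv2.imwrite("pics/w3.png",im[:,:,::-1])
E
```

```text
6.95 [ 0.57883344 -0.03072018  0.08132159] [-0.30657952 -0.24305035 -0.38651984]
```

View pics/w3.png

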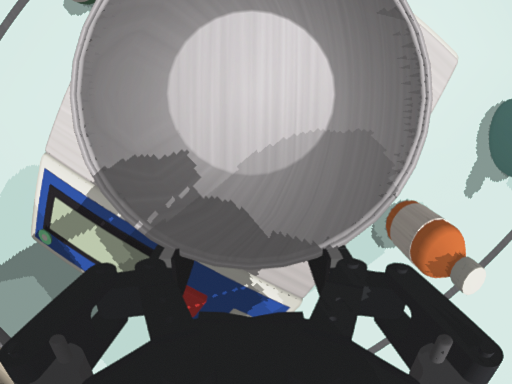

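The bowl moved with the fingers; it sits identically in view (foot centre 251,93). I'll back off, rise and measure.

Request:
move_arm(jaw=[6,6,6,6,6,6,6,6,6,6,6], dp=[[-0.5,0,0],[-1,0,0],[-1.5,0,0],[-2,0,0],[-1,0,-3],[-1,0,-3],[-1,0,-3],[-1,0,-3],[-1,0,-3],[-1,0,-1],[0,0,0]], turn=[[0,0,0],[0,0,0],[0,0,0],[0,0,0],[0,0,0],[0,0,0],[0,0,0],[0,0,0],[0,0,0],[0,0,0],[0,0,0]])

```text
time_s: 7.92
position: [0.5077, -0.1173, 0.2438]
tool_rot: [[0.642, 0.767, 0.005], [0.767, -0.642, -0.003], [0.001, 0.005, -1.0]]
ft_force: [0.2, -0.1, 0.6]
grip_width: 0.0599
gripper_force: 0.0
```

```bash
python3 - <<'E'
from h import *
o=observe();print(o["time_s"],o["position"])
im,d=cams.get_image("wrist");cv2.imwrite("pics/w4.png",im[:,:,::-1])
for q in("tare_key_top","power_key_top"):
  for m in cams.mark_of("wrist",q)[:1]: u=np.array(m["location"])*[512,384]; print(q,round(m["p"],2),u.round(),wz(o,*u,.052).round(4))
im,d=cams.get_image("top");cv2.imwrite("pics/t4.png",im[:,:,::-1]); p,k,h=bowl("top"); print(p,k.sum(),bowl_fit("top",k,(.628,.027)))
cv2.imwrite("pics/t4c.png",cv2.resize(im[130:260,200:340,::-1],(640,594),interpolation=2))
E
```

```text
7.9167 [ 0.50767487 -0.11727472  0.24382738]
tare_key_top 0.9 [245. 147.] [ 0.5177 -0.0974  0.052 ]
power_key_top 0.7 [199. 123.] [ 0.496  -0.0419  0.052 ]
0.86 2864 (np.float64(0.9787752261656228), np.float64(0.6289999999999999), np.float64(0.026500000000000003))
```

View pics/w4.png

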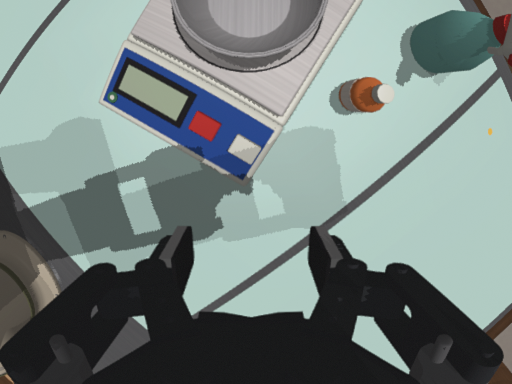

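View pics/t4c.png

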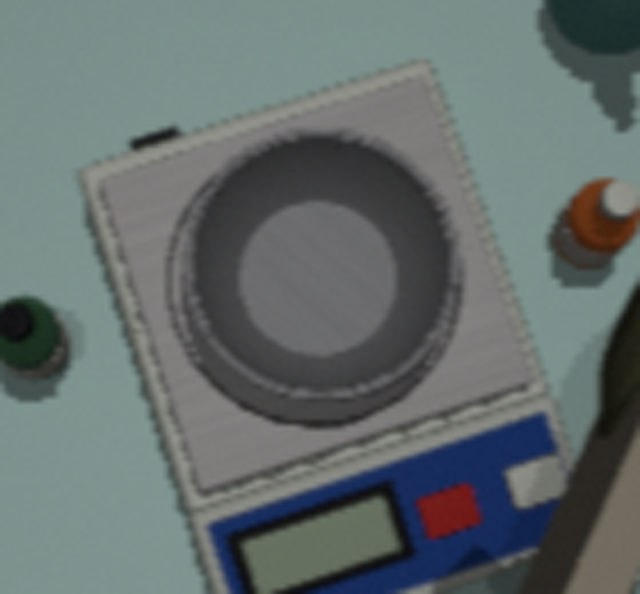

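```bash
python3 - <<'E'
from h import *
im=cv2.imread("pics/t4.png")[:,:,::-1].copy(); g=cv2.cvtColor(im,7).astype(np.float32)
def grad_fit(r,z,c0,sgn):   # brightness step across circle
    b=[]
    for x in np.arange(c0[0]-.008,c0[0]+.008,.0005):
        for y in np.arange(c0[1]-.008,c0[1]+.008,.0005):
            s=sgn*(smp(g,proj("top",circ(x,y,r-.003,z)))-smp(g,proj("top",circ(x,y,r+.003,z))))
            b.append((np.clip(s,-5,40).mean(),x,y))
    return np.round(max(b),4)
for r in(.043,.0445,.046): print("foot",r,grad_fit(r,.067,(.629,.027),1))
for r in(.0735,): print("rimoutline",r,grad_fit(r,.114,(.629,.027),-1))
bh=cv2.morphologyEx(g.astype(np.uint8),cv2.MORPH_BLACKHAT,np.ones((5,5))).astype(np.float32); bh=np.minimum(bh,25)
b=[]
for x in np.arange(.615,.643,.0005):
    for y in np.arange(.017,.041,.0005):
        p=proj("top",circ(x,y,.083,.064)); ang=np.degrees(np.arctan2(p[:,1]-p[:,1].mean(),p[:,0]-p[:,0].mean()))
        v=(np.abs(ang)>100)|((ang>-60)&(ang<75)) # skip top where rim touches and bottom shadow
        v&=~((np.abs(ang+90)<35)); b.append((smp(bh,p)[v].mean(),x,y))
print("circle",[np.round(q,4) for q in sorted(b)[::-1][:3]])
for q in [(98,190),(430,80),(540,385),(203,495)]: print(atz("top",200+q[0]/4.571,130+q[1]/4.571,.064).round(4))
im0=cv2.imread("pics/top0.png")[:,:,::-1].copy();g=cv2.cvtColor(im0,7).astype(np.float32)
print("foot0",grad_fit(.0445,.067,(.6085,.0045),1))
E
```

```text
foot 0.043 [3.03537e+01 6.29500e-01 2.75000e-02]
foot 0.0445 [3.4461e+01 6.2950e-01 2.7500e-02]
foot 0.046 [3.03581e+01 6.29000e-01 2.75000e-02]
rimoutline 0.0735 [23.6749  0.633   0.027 ]
circle [array([12.6538,  0.63  ,  0.0295]), array([12.6439,  0.6305,  0.0295]), array([12.5258,  0.6305,  0.03  ])]
[0.6782 0.1526 0.064 ]
[ 0.7463 -0.0382  0.064 ]
[ 0.5689 -0.0993  0.064 ]
[0.5049 0.0896 0.064 ]
foot0 [3.19787e+01 6.09000e-01 5.00000e-03]
```

The close views show the bowl foot centred within about 2 mm of the engraved circle: (0.6295, 0.0275) against (0.630, 0.0295). That is good, so next I'll close the fingers and hover over the tare key, tilted to its normal.

Request:
move_arm(jaw=[0,0,0,0,0,0,0,0,0,0,0,0], force=20, dp=[[0.4,-0.2,0],[0.4,-0.2,0],[0.4,-0.2,0],[0.4,-0.2,0],[0,0,3],[0,0,3],[0,0,3],[0,0,3],[0,0,3],[0,0,1.2],[0,0,0],[0,0,0]], turn=[[-0.045,0.072,0],[0.045,-0.072,0],[0,0,0],[0,0,0],[0,0,0],[0,0,0],[0,0,0],[0,0,0],[0,0,0],[0,0,0],[-0.045,0.072,0],[-0.045,0.072,0]])

```text
time_s: 9.17
position: [0.5128, -0.0975, 0.0784]
tool_rot: [[0.628, 0.761, 0.164], [0.765, -0.642, 0.054], [0.146, 0.091, -0.985]]
ft_force: [1.0, 0.6, 0.5]
grip_width: 0.0001
gripper_force: 0.0
```

Request:
move_arm(jaw=[0,0], dp=[[0,0,0],[0,0,0]], turn=[[0,0,0],[0,0,0]])

```text
time_s: 9.33
position: [0.5119, -0.0982, 0.0795]
tool_rot: [[0.63, 0.76, 0.159], [0.764, -0.644, 0.052], [0.142, 0.089, -0.986]]
ft_force: [0.7, -0.3, 0.4]
grip_width: 0.0002
gripper_force: 0.0
```

```bash
python3 - <<'E'
from h import *
o=observe();R=np.array(o["tool_rot"]);print(o["time_s"],o["position"],R[:,2],o["ft_force"],o["grip_width"])
yaw=np.radians(18);n=np.array([-np.sin(.17)*np.cos(yaw),-np.sin(.17)*np.sin(yaw),np.cos(.17)])
key=np.array([.517,-.098,.052]); print("n",n,"to key in tool (cm)",(R.T@(key-o["position"])*100).round(2))
im,d=cams.get_image("wrist");cv2.imwrite("pics/w5.png",im[:,:,::-1])
E
```

```text
9.3333 [ 0.51186503 -0.09824572  0.07951011] [ 0.15942383  0.05238001 -0.98581965] [ 0.74662293 -0.30510338  0.44048302] 0.0001564828480516202
n [-0.16090198 -0.05228022  0.98558477] to key in tool (cm) [-0.05  0.13  2.8 ]
```

View pics/w5.png

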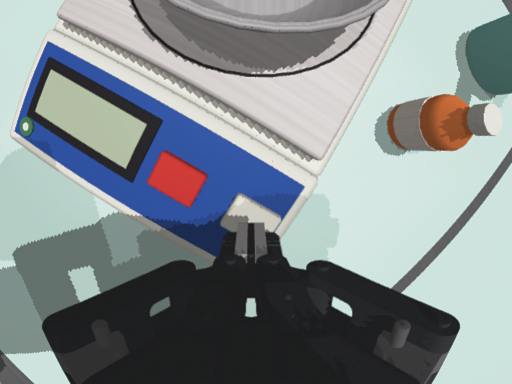

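```bash
python3 - <<'E'
from h import *
o=observe();R=np.array(o["tool_rot"])
for q in((237,195),(282,213),(250,224),(178,179)):
    p=wz(o,*q,.052); print(q,p.round(4),(R.T@(p-o["position"])*100).round(2))
E
```

```text
(237, 195) [ 0.5201 -0.08    0.052 ] [ 1.48 -0.84  2.95]
(282, 213) [ 0.5338 -0.1071  0.052 ] [0.28 1.94 3.03]
(250, 224) [ 0.5143 -0.0991  0.052 ] [-0.34 -0.05  2.76]
(178, 179) [ 0.4994 -0.0492  0.052 ] [ 2.53 -4.4   2.78]
```

The tips are over the white key, whose far edge is at (237,195)–(282,213). The estimates agree within 2 mm, so I'll press.

Request:
move_arm(jaw=[0,0,0,0,0,0,0,0,0,0,0,0], dp=[[-0.1,0,0.8],[0,0,0.8],[0,0,0.6],[0,0,0.2],[0,0,0.1],[0,0,0.1],[0,0,0.1],[0,0,0.1],[0,0,0.1],[0,0,0.1],[0,0,0.1],[0,0,0]], turn=[[0,0,0],[0,0,0],[0,0,0],[0,0,0],[0,0,0],[0,0,0],[0,0,0],[0,0,0],[0,0,0],[0,0,0],[0,0,0],[0,0,0]])

```text
time_s: 10.38
position: [0.5167, -0.0973, 0.049]
tool_rot: [[0.629, 0.761, 0.161], [0.764, -0.643, 0.053], [0.143, 0.09, -0.986]]
ft_force: [-1.0, -0.7, 3.5]
grip_width: -0.0
gripper_force: 2.1
```

Request:
move_arm(jaw=[0,0], dp=[[0,0,0],[0,0,0]], turn=[[0,0,0],[0,0,0]])

```text
time_s: 10.55
position: [0.5167, -0.0973, 0.049]
tool_rot: [[0.629, 0.761, 0.161], [0.764, -0.643, 0.053], [0.143, 0.09, -0.986]]
ft_force: [-0.5, 1.4, 4.2]
grip_width: -0.0002
gripper_force: 2.1
```

Request:
move_arm(jaw=[0,0,0,0], dp=[[0,0,0.1],[0,0,0.1],[0,0,0],[0,0,0]], turn=[[0,0,0],[0,0,0],[0,0,0],[0,0,0]])

```text
time_s: 10.88
position: [0.5169, -0.0972, 0.0482]
tool_rot: [[0.628, 0.761, 0.162], [0.765, -0.642, 0.052], [0.143, 0.091, -0.985]]
ft_force: [-7.3, 1.2, 20.1]
grip_width: 0.0001
gripper_force: 10.7
```

The key has bottomed out: force went from 4 to 20 N with only 0.8 mm of motion. I'll release and lift away.

Request:
move_arm(jaw=[0,0,0,0,0,0,0,0,0,0,0,0], dp=[[0,0,-0.3],[0,0,-0.4],[0,0,-1],[0,0,-2],[0,0,-3],[0,0,-3],[0,0,-3],[0,0,-3],[-3,0,-1],[-3,0,0],[-3,0,0],[0,0,0]], turn=[[0,0,0],[0,0,0],[0,0,0],[0,0,0],[0,0,0],[0,0,0],[0,0,0],[0,0,0],[0,0,0],[0,0,0],[0,0,0],[0,0,0]])

```text
time_s: 11.88
position: [0.431, -0.1773, 0.1983]
tool_rot: [[0.632, 0.759, 0.159], [0.762, -0.645, 0.052], [0.142, 0.089, -0.986]]
ft_force: [0.5, 0.4, 0.5]
grip_width: 0.0003
gripper_force: 0.0
```

```bash
python3 - <<'E'
from h import *
im,d=cams.get_image("top");cv2.imwrite("pics/t6.png",im[:,:,::-1]); p,k,h=bowl("top"); print(p,k.sum(),bowl_fit("top",k,(.628,.027)),observe()["time_s"])
cv2.imwrite("pics/t6c.png",cv2.resize(im[90:290,140:390,::-1],(750,600),interpolation=2))
E
```

```text
0.9 2878 (np.float64(0.9760499826449149), np.float64(0.629), np.float64(0.026000000000000002)) 11.9833
```

View pics/t6c.png

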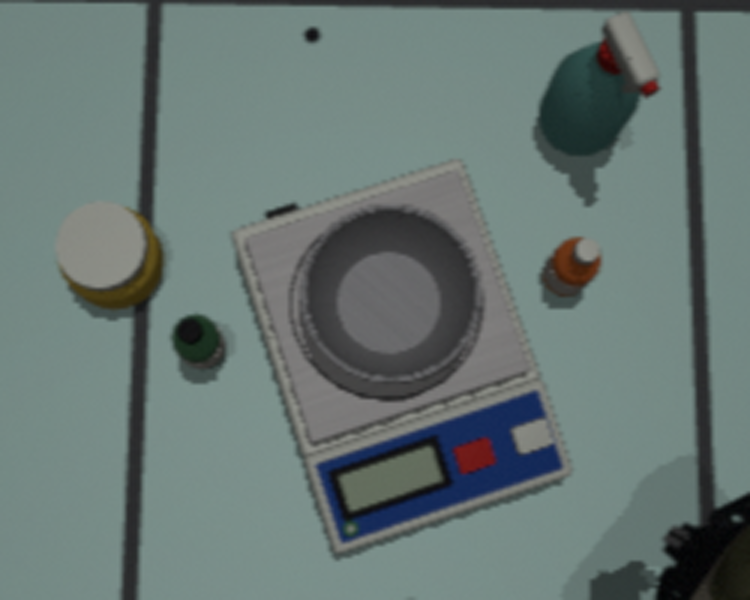

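The bowl stands centred in the circle (foot at crop 388,303), the keys are up and the other things are unmoved.

```bash
python3 -c "
from rig import ticket
print(ticket.close_job())"
```

```text
the job is handed in; nothing more can be done
None
```

I pushed the bowl to within about 2 mm of the middle of the circle by camera measurement, then pressed the tare key to its stop with nothing touching the bowl and let it come back up. I left everything else alone and handed the job in at about 12 s.

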